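# Recover a screwdriver from inside an instrument case

## Robot

A 7-joint arm with a two-finger parallel gripper is mounted at the origin on a cart in front of the work surface, level with it; the furniture and walls round the work are solid. World frame = base frame: x ahead of the robot, y to its left, z up, the work surface at z = 0. Lengths are in mm, angles in degrees, forces in N, time in s.
With the tool pointing down it reaches from about 350 to 775 mm from the base axis. Payload 3.1 kg.
Tool frame: the origin (TCP) lies at the very end of the fingers, on their centre line; the grasp point (between the pads) lies 19 mm behind it; z points along the fingers, x is the direction in which the jaws open and shut, and the axes are right-handed (so a half turn about z gives the same grasp; the last joint's range is limited). The gripper opens to 85 mm and grips with 20 to 120 N. Pads are 22 mm wide; open, the fingers measure 114 mm over their backs; the gripper's body (76 mm by 85 mm) begins 54 mm behind the grasp point. The pads swing forward as they close: fully open they stand 13 mm farther back than shut.
Start: joints at [-70.399, 17.813, 0.802, 86.603, -0.252, 75.585, -1.558], TCP at [205.92, 510.014, 231.304] pointing down, gripper open.
Joint ranges: [-154.91, 154.91], [-16.99, 109.72], [-72.82, 74.43], [7.12, 147.25], [-82.49, 262.49], [11.32, 116.49], [-174.64, 174.64]. Speed limits (degrees/s): [159.86, 159.86, 180, 180, 180, 180, 180].

## Interface

Orientations are given as [roll, pitch, yaw] about the fixed x, y, z axes, in that order (R = Rz(yaw) Ry(pitch) Rx(roll)).
In Python, from cell import get_state, camera, calibration, finish_job gives the robot as it stands.
- The arm moves only by the tool servo_tool, never from a script. Its argument "deltas" is text: rows parted by semicolons, each of 6 numbers parted by spaces: the shift along the tool's x, y, z each as a share of 0.25 m, from -1 to 1, then the turn, a rotation vector about the tool's x, y, z each as a share of 360 degrees, from -1 to 1. A call has exactly 8 rows; each row is the pose to reach, as a shift and turn from the pose commanded when the call began, along the tool's axes at that moment, turning the shorter way round; what a row does not reach only later rows make up. A row lasts 1/10 s, in which the tool goes at most 50 mm and 8.59 degrees, less where a joint would pass 70% of its speed; a pose out of reach is approached as far as the arm can. A call with a number of a shift or a turn outside -1 to 1 is refused whole. A call with a gripper value outside its range is refused whole. "jaw" is the closure, from -1 (fully open) to 1 (shut), so that 0 is half open, set as the call begins (left out, the last holds). The fingers move at their own pace and stop on an object; the grip force is fixed at half the most. Time passes only in rows, so rows that repeat a pose let the fingers close, or fill a call up. It gives the time, the measured TCP pose, the force and the opening at its end, in the units of the state.
- get_state(): the state, without advancing time (a new reading comes with each control period).
- camera(name): name is "side" or "top"; returns the picture (384x512x3 uint8, blue, green, red); there is no depth.
- calibration(name): a dict with "K" (3x3 intrinsics, pixels), "dist" ([k1, k2, p1, p2, k3] as OpenCV has them; the pictures are not rectified), "T" (4x4, takes a point from camera to world coordinates). Camera axes: x right, y down, z forward; pixel columns grow to the right and rows downward; lengths in mm; the calibration is good to about 2 mm. A picture is of the moment at which its call begins. calibration takes no time and is no camera call.
- finish_job(): hands the job in, once; it reports no verdict.
The state is a dict: "t": time; "joint_pos": joint angles; "dq": joint speeds; "tau": joint torques, N m; "eef_pos": TCP position; "tcp_rot": TCP orientation; "contact_force": force on the tool from outside, world axes, zero at the start; "wrist_torque": the same for the moment, N m; "gripper_width": finger opening in mm.
Only numpy, scipy, OpenCV 4.12 (cv2) and the standard library are available. Lean on these libraries where they do the work, as an engineer would, in place of code of your own. Each camera call takes 0.05 s, during which the arm holds its last target. There are 200 camera calls.

## Task

A red screwdriver was left inside the opened instrument case. First shut the unit down by pressing its keys all the way down, one at a time: red, then yellow, then blue. Then reach through the service opening, slant the screwdriver so that it comes out diagonally without being forced against the edges of the opening, leave everything else alone, and finish while still holding it steady in the air, all of it a good hand's breadth (10 cm) above the top of the case.

Things in the scene. Friction and masses are not known exactly. Their poses are not given: they have to be found in the camera images.
- opening (a point): Centre of the service opening in the white top deck of the fixed instrument case, 65 mm above the worktop. x runs along the case, away from the robot, z up. The rectangular opening is 120 mm long (x) and 112 mm wide (y); the deck is 4 mm thick. The flat green floor inside lies 55 mm below this point; the cavity under the deck is 262 mm long and 142 mm wide, centred here
- key_red_top (a point): Centre of the top face of the red round spring key, 24 mm across, pressed straight down. The three keys stand 50 mm apart, in any order of colours
- key_yellow_top (a point): Centre of the top face of the yellow key, as the red one
- key_blue_top (a point): Centre of the top face of the blue key, as the red one
- key_red (a joint): Travel of the red key: 0 up, 0.006 m fully down, which takes 5 N; it springs back
- key_yellow (a joint): Travel of the yellow key, as the red one
- key_blue (a joint): Travel of the blue key, as the red one
- unit: The fixed grey instrument case, a hollow box with 4 mm walls, 270 mm long, 150 mm wide, 65 mm high; on its right (-y) side a lower black console, 70 mm wide and 38 mm high, carries the three keys in a row along x. Its origin lies on the worktop, 35 mm to the right of the centre of the opening; axes as the opening's
- screwdriver: The screwdriver, 170 mm long, 70 g. It lies flat on the green floor of the case, both ends near or beneath the deck, its red handle on the side towards the robot. Its y axis runs along it, from the blade to the handle; its origin lies at mid-length on its underside
- driver_mid (a point): Mid-length of the screwdriver on its centre line, 10 mm above its underside, where the handle begins
- driver_handle (a point): Middle of the red handle on its centre line: the handle is 85 mm long, 22 mm wide and 20 mm high, and is gripped across its width (along the screwdriver's x axis)
- driver_butt (a point): Outer end of the handle, on the centre line, 85 mm from mid-length
- driver_tip (a point): Tip of the blade, on the centre line, 85 mm from mid-length; the steel shaft is about 4 mm thick
- eyepiece: Bystander: black eyepiece 33 mm across, 41 mm high, standing on the worktop; origin under its centre
- weight_200g: Bystander: large grey balance weight, 32 mm across, 44 mm high; origin under its centre
- weight_100g: Bystander: smaller grey balance weight, 26 mm across, 36 mm high; origin under its centre
- blue_canister: Bystander: blue canister 62 mm across, 92 mm high; origin under its centre
- weight_50g: Bystander: brass-coloured balance weight, 21 mm across, 29 mm high; origin under its centre
- deck: The white top deck of the case round the opening, fixed to it; same origin and axes as the case
Mind the look-alikes: they are no part of the job. There is more than one size of the screwdriver; the job needs the larger.

How it is judged:
By the outcome, as a careful person would: the job done as asked, in the order asked, and still so for the second after the job is handed in, while the arm keeps its last pose, push and grip.
It also fails if it takes over 54 s, if anything falls off the work surface, if the arm or the gripper's body presses on something with over 40 N, if the wrist force passes 120 N, or if a joint passes its speed limit or range.

## Working session

There is one attempt and no reset: what is moved stays moved. The work goes in short steps, Python scripts to look and compute and a tool call to move; the robot and the scene stay as the last step left them, time stands still between calls to the robot, and variables do not carry over. Pictures are saved under pics/ and viewed, about 8 in all and at most 12, crops included, and the job is handed in when it is done.

Besides the shell and the picture viewer there is one more tool, called as name(argument=value, ...), one argument or row to a line, values as JSON. servo_tool: Moves the arm, as the interface text tells. Shift numbers are shares of 0.25 m and turn numbers shares of 360 degrees, none past 1 either way. Its arguments: {"type":"object","properties":{"deltas":{"type":"string"},"jaw":{"type":"number"}},"required":["deltas"]}

```bash
mkdir -p pics; ls
python3 - <<'E'
from cell import *
import cv2,json
for n in("top","side"):
    cv2.imwrite(f"pics/{n}0.png",camera(n)); c=calibration(n); print(n,c)
print(get_state())
E
```

```text
pics
top {'K': array([[376.33536524,   0.        , 256.11884635],
       [  0.        , 376.33536524, 185.4635872 ],
       [  0.        ,   0.        ,   1.        ]]), 'dist': array([-0.02243703,  0.        ,  0.        ,  0.        ,  0.        ]), 'T': array([[ 8.27316159e-03, -9.98396499e-01,  5.59998671e-02,
         5.28365072e+02],
       [-9.99632825e-01, -9.70246366e-03, -2.52997361e-02,
        -3.47788202e+01],
       [ 2.58025046e-02, -5.57699966e-02, -9.98110183e-01,
         9.17908583e+02],
       [ 0.00000000e+00,  0.00000000e+00,  0.00000000e+00,
         1.00000000e+00]])}
side {'K': array([[379.40103996,   0.        , 253.04757093],
       [  0.        , 379.40103996, 195.18327015],
       [  0.        ,   0.        ,   1.        ]]), 'dist': array([0.00573032, 0.        , 0.        , 0.        , 0.        ]), 'T': array([[ 8.36124737e-01, -3.60898663e-01,  4.13095122e-01,
         2.02870641e+02],
       [-5.48442955e-01, -5.35894020e-01,  6.41894014e-01,
        -6.13034907e+02],
       [-1.02834858e-02, -7.63262573e-01, -6.46006575e-01,
         6.20648952e+02],
       [ 0.00000000e+00,  0.00000000e+00,  0.00000000e+00,
         1.00000000e+00]])}
{'t': 0.1, 'joint_pos': array([-70.39807338,  17.85698316,   0.80104352,  86.68318158,
        -0.25274922,  75.58464564,  -1.5581644 ]), 'dq': array([ 0.06292368, -0.07537897, -0.0545776 , -0.23891045, -0.00130266,
        0.00399049, -0.06176597]), 'tau': array([ 6.64514555e-04, -3.80860019e+01,  1.46543439e-01, -2.31244737e+01,
        1.22142638e-02,  8.17820983e-03, -1.23394798e-06]), 'eef_pos': array([205.68597028, 509.38077423, 230.31596144]), 'tcp_rot': array([1.79995684e+02, 1.22967610e-01, 6.80139978e+01]), 'contact_force': array([-0.76507107, -0.18331923, -0.99790339]), 'wrist_torque': array([-0.00958123, -0.01907074,  0.01702032]), 'gripper_width': 85.6116159483933}
```

View pics/top0.png

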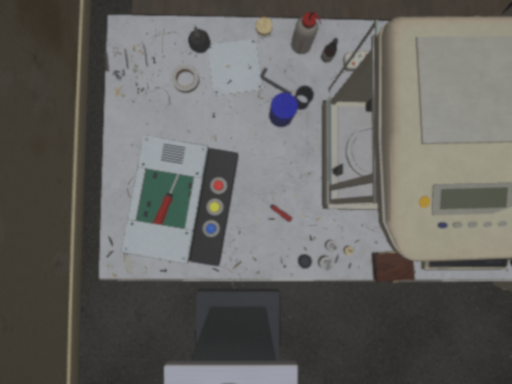

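View pics/side0.png

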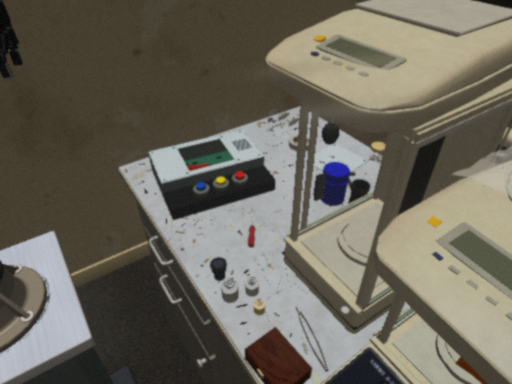

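```bash
cat > h.py <<'E'
import numpy as np,cv2
from cell import *
def ray(n,p):
    c=calibration(n);u=cv2.undistortPoints(np.array([[p]],float),c["K"],c["dist"])[0,0]
    return c["T"][:3,3],c["T"][:3,:3]@np.array([u[0],u[1],1])
def plane(n,p,z):
    o,d=ray(n,p);return o+d*(z-o[2])/d[2]
def tri(p,q):
    A=np.zeros((3,3));b=np.zeros(3);L=[]
    for o,d in(ray("top",p),ray("side",q)):
        d=d/np.linalg.norm(d);M=np.eye(3)-np.outer(d,d);A+=M;b+=M@o;L.append((o,M))
    X=np.linalg.solve(A,b);return X,[np.linalg.norm(M@(X-o)) for o,M in L]
def blobs(im,col,roi,amin=10):
    h=cv2.cvtColor(im,cv2.COLOR_BGR2HSV);H,S,V=cv2.split(h)
    m={"red":((H<8)|(H>172))&(S>150)&(V>70),"yellow":(H>20)&(H<35)&(S>120)&(V>90),"blue":(H>100)&(H<125)&(S>120)&(V>70),"green":(H>50)&(H<95)&(S>80)}[col]
    k=np.zeros_like(H);x0,y0,x1,y1=roi;k[y0:y1,x0:x1]=255*m[y0:y1,x0:x1]
    n,l,s,c=cv2.connectedComponentsWithStats(k)
    return k,l,[(s[i,4],c[i].round(2),s[i,:4],i) for i in range(1,n) if s[i,4]>=amin]
E
python3 - <<'E'
from h import *
t=cv2.imread("pics/top0.png");s=cv2.imread("pics/side0.png")
for c in("red","yellow","blue"):
    a=blobs(t,c,(195,170,240,245))[2];b=blobs(s,c,(185,165,255,200))[2]
    print(c,a,b)
    if a and b:
        print(tri(a[0][1],b[0][1]))
# opening / driver
k,l,bl=blobs(t,"red",(130,165,200,230));print("driver",bl)
ys,xs=np.nonzero(k)
P=np.array([plane("top",(x,y),22)[:2] for x,y in zip(xs,ys)])
m,ev,_=cv2.PCACompute2(P,None);pr=(P-m)@ev.T;print(m,ev,pr.min(0),pr.max(0))
# non-white region in deck: opening outline
g=cv2.cvtColor(t,cv2.COLOR_BGR2HSV)
k,l,bl=blobs(t,"green",(125,155,205,240),5)
ys,xs=np.nonzero(k|blobs(t,"red",(130,165,200,230))[0])
r=cv2.minAreaRect(np.c_[xs,ys].astype(np.float32));q=cv2.boxPoints(r);print(q)
print(np.array([plane("top",p,65) for p in q]).round(1))
print(np.array([plane("top",p,10) for p in q]).round(1))
o=[cv2.resize(t[130:270,115:245],None,fx=5,fy=5,interpolation=cv2.INTER_CUBIC)[:600]]
o=cv2.resize(t[135:265,115:245],(600,600),interpolation=cv2.INTER_CUBIC)
cv2.imwrite("pics/c1.png",o)
E
```

```text
red [(np.int32(44), array([217.93, 185.05]), array([215, 182,   7,   7], dtype=int32), 1)] [(np.int32(50), array([195.22, 166.28]), array([188, 165,  19,   5], dtype=int32), 1), (np.int32(60), array([239.22, 174.32]), array([235, 171,   9,   8], dtype=int32), 2)]
(array([526.7626539 ,  45.43759059, 104.05318185]), [np.float64(50.741546860644334), np.float64(50.7415468606444)])
yellow [(np.int32(59), array([214.07, 206.53]), array([210, 203,   9,   8], dtype=int32), 1)] [(np.int32(75), array([220.23, 179.85]), array([215, 176,  11,   9], dtype=int32), 1)]
(array([528.04749809,  38.56813072,  57.88680106]), [np.float64(0.44983656115028675), np.float64(0.44983656115025855)])
blue [(np.int32(59), array([210.44, 228.19]), array([207, 224,   8,   9], dtype=int32), 1)] [(np.int32(63), array([200.49, 184.87]), array([196, 181,  10,   8], dtype=int32), 1)]
(array([478.86447298,  46.02316394,  59.45162463]), [np.float64(0.3119046064106049), np.float64(0.3119046064106061)])
driver [(np.int32(120), array([162.41, 210.18]), array([156, 198,  14,  25], dtype=int32), 1)]
[[517.96877186 163.68789143]] [[ 0.92453028 -0.3811086 ]
 [ 0.3811086   0.92453028]] [-29.58519803  -6.22697884] [31.49772733  5.9040532 ]
[[137.62082 218.93526]
 [146.03296 169.66417]
 [191.53586 177.43297]
 [183.12372 226.70406]]
[[498.3 209.3  65. ]
 [609.6 193.1  65. ]
 [593.   90.1  65. ]
 [481.8 107.   65. ]]
[[496.4 225.   10. ]
 [614.8 207.8  10. ]
 [597.2  98.1  10. ]
 [478.8 116.1  10. ]]
```

View pics/c1.png

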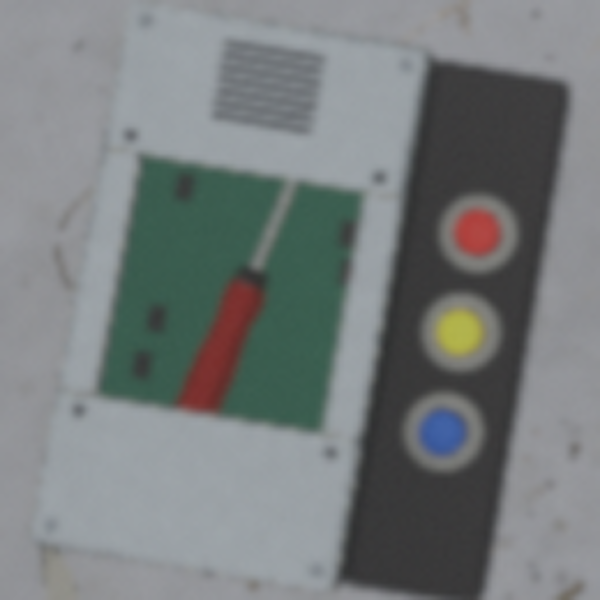

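Run:
```python
from h import *
s=130/600
f=lambda u,v:(115+(u+.5)*s-.5,135+(v+.5)*s-.5)
C=[f(*p) for p in((138,155),(362,190),(323,432),(98,394))]
W=np.array([plane("top",p,64)[:2] for p in C]);o=W.mean(0)
print(W.round(1),o,[np.linalg.norm(W[i]-W[i-1]).round(1) for i in range(4)])
e=W[0]+W[1]-W[2]-W[3];print("caseyaw",np.degrees(np.arctan2(e[1],e[0])))
e2=W[0]+W[3]-W[1]-W[2];yaw=np.degrees(np.arctan2(e[1],e[0]));print(np.degrees(np.arctan2(e2[1],e2[0]))-90)
top={"red":(217.93,185.05),"yellow":(214.07,206.53),"blue":(210.44,228.19)}
side={"red":(239.22,174.32),"yellow":(220.23,179.85),"blue":(200.49,184.87)}
for c in top: print(c,*tri(top[c],side[c]))
K=[plane("top",top[c],58)[:2] for c in top];d=K[0]-K[2];print(np.degrees(np.arctan2(d[1],d[0])),np.linalg.norm(d))
cy=np.radians(np.degrees(np.arctan2(d[1],d[0])));ex=np.array([np.cos(cy),np.sin(cy)]);ey=np.array([-ex[1],ex[0]])
for n,p,z in(("mid",(254,272),22),("collarend",(250,283),22),("cut",(199,406),22),("shaft@edge",(292,182),20),("shaft0",(258,265),20)):
    P=plane("top",f(*p),z)[:2];print(n,P.round(1),"case",((P-o)@ex).round(1),((P-o)@ey).round(1))
print("keys case",[(((k-o)@ex).round(1),((k-o)@ey).round(1)) for k in K])
print("outer",[plane("top",f(*p),65).round(1) for p in((130,2),(428,55),(340,585),(38,540))])
```

```text
[[613.  196.9]
 [596.9  86.9]
 [478.4 103.8]
 [495.9 213.5]] [546.04933212 150.26944623] [np.float64(118.3), np.float64(111.2), np.float64(119.7), np.float64(111.1)]
caseyaw -8.089833695825375
-8.71259920613123
red [576.99559032  30.40956191  58.98315878] [np.float64(0.3931790944861978), np.float64(0.39317909448624244)]
yellow [528.04749809  38.56813072  57.88680106] [np.float64(0.44983656115028675), np.float64(0.44983656115025855)]
blue [478.86447298  46.02316394  59.45162463] [np.float64(0.3119046064106049), np.float64(0.3119046064106061)]
-9.039988748086802 99.44245824514398
mid [557.5 147.5] case 11.7 -1.0
collarend [551.8 149.4] case 5.8 0.0
cut [488.6 174.1] case -60.4 14.5
shaft@edge [604.2 129.3] case 60.7 -11.6
shaft0 [561.1 145.9] case 15.6 -2.0
keys case [(np.float64(49.1), np.float64(-113.3)), (np.float64(-0.7), np.float64(-113.0)), (np.float64(-50.4), np.float64(-113.3))]
outer [array([688.6, 202.5,  65. ]), array([664. ,  55.5,  65. ]), array([404.6,  94.1,  65. ]), array([425.2, 240.5,  65. ])]
```

servo_tool(
  deltas="-0.06 0.1 0 0 0 0;-0.15 0.25 0 0 0 0;-0.24 0.4 0 0 0 0;-0.33 0.55 0 0 0 0;-0.42 0.7 0 0 0 0;-0.5 0.84 0 0 0 0;-0.56 0.94 0 0 0 0;-0.6 1 0 0 0 0",
  jaw=1,
)

```text
t: 0.9
eef_pos: [383.2, 274.1, 231.0]
tcp_rot: [180.0, 0.1, 67.7]
contact_force: [0.7, 0.5, 0.4]
gripper_width: -0.1
```

servo_tool(
  deltas="-0.06 0.1 0 0 0 0;-0.15 0.25 0 0 0 0;-0.24 0.4 0 0 0 0;-0.33 0.55 0 0 0 0;-0.42 0.7 0 0 0 0;-0.5 0.84 0 0 0 0;-0.56 0.94 0 0 0 0;-0.6 1 0 0 0 0",
)

```text
t: 1.7
eef_pos: [558.1, 41.3, 230.6]
tcp_rot: [180.0, 0.1, 67.8]
contact_force: [0.2, 0.5, -0.1]
gripper_width: 0.2
```

servo_tool(
  deltas="0 0.02 0.04 0 0 0;-0.01 0.04 0.12 0 0 0;-0.02 0.07 0.22 0 0 0;-0.023 0.09 0.32 0 0 0;-0.023 0.095 0.42 0 0 0;-0.023 0.095 0.49 0 0 0;-0.023 0.095 0.52 0 0 0;-0.023 0.095 0.52 0 0 0",
)

```text
t: 2.5
eef_pos: [575.4, 31.8, 99.5]
tcp_rot: [-179.8, 0.1, 68.1]
contact_force: [0.2, 0.4, 0.4]
gripper_width: 0.4
```

servo_tool(
  deltas="0.005 0.005 0.05 0 0 0;0.005 0.005 0.1 0 0 0;0.005 0.005 0.14 0 0 0;0.005 0.005 0.16 0 0 0;0.005 0.005 0.175 0 0 0;0.005 0.005 0.19 0 0 0;0.005 0.005 0.19 0 0 0;0.005 0.005 0.19 0 0 0",
)

```text
t: 3.3
eef_pos: [578.0, 31.2, 54.3]
tcp_rot: [-179.9, 0.0, 68.0]
contact_force: [-4.4, 0.4, 5.9]
gripper_width: 0.2
```

servo_tool(
  deltas="0 0 0.004 0 0 0;0 0 0.008 0 0 0;0 0 0.012 0 0 0;0 0 0.016 0 0 0;0 0 0.016 0 0 0;0 0 0.016 0 0 0;0 0 0.016 0 0 0;0 0 0.016 0 0 0",
)

```text
t: 4.1
eef_pos: [578.3, 31.2, 53.9]
tcp_rot: [-179.9, -0.1, 68.0]
contact_force: [-11.0, 0.8, 23.4]
gripper_width: 0.2
```

servo_tool(
  deltas="0 0 -0.05 0 0 0;0 0 -0.12 0 0 0;-0.01 -0.04 -0.16 0 0 0;-0.022 -0.1 -0.16 0 0 0;-0.035 -0.16 -0.16 0 0 0;-0.043 -0.194 -0.16 0 0 0;-0.043 -0.194 -0.16 0 0 0;-0.043 -0.194 -0.16 0 0 0",
)

```text
t: 4.9
eef_pos: [530.2, 39.3, 89.9]
tcp_rot: [179.9, -0.0, 68.0]
contact_force: [0.0, -0.4, 0.3]
gripper_width: 0.2
```

servo_tool(
  deltas="0 0 0.05 0 0 0;0 0 0.09 0 0 0;0 0 0.11 0 0 0;0 0 0.13 0 0 0;0 0 0.14 0 0 0;0 0 0.15 0 0 0;0 0 0.158 0 0 0;0 0 0.158 0 0 0",
)

```text
t: 5.7
eef_pos: [529.0, 39.1, 53.8]
tcp_rot: [-179.9, -0.0, 68.0]
contact_force: [-10.7, -1.6, 25.1]
gripper_width: 0.4
```

servo_tool(
  deltas="0 0 -0.05 0 0 0;0 0 -0.12 0 0 0;-0.01 -0.04 -0.16 0 0 0;-0.022 -0.1 -0.16 0 0 0;-0.035 -0.16 -0.16 0 0 0;-0.045 -0.194 -0.16 0 0 0;-0.045 -0.194 -0.16 0 0 0;-0.045 -0.194 -0.16 0 0 0",
)

```text
t: 6.5
eef_pos: [481.4, 47.0, 90.5]
tcp_rot: [179.9, -0.0, 68.0]
contact_force: [0.0, 0.7, 0.4]
gripper_width: 0.1
```

servo_tool(
  deltas="0 0 0.05 0 0 0;0 0 0.09 0 0 0;0 0 0.11 0 0 0;0 0 0.13 0 0 0;0 0 0.14 0 0 0;0 0 0.15 0 0 0;0 0 0.158 0 0 0;0 0 0.158 0 0 0",
)

```text
t: 7.3
eef_pos: [479.9, 46.8, 53.7]
tcp_rot: [-179.9, -0.0, 68.0]
contact_force: [-9.9, -0.6, 24.9]
gripper_width: -0.0
```

servo_tool(
  deltas="0 0 -0.08 0 0 0;0 0 -0.2 0 0 0;0 0 -0.32 0 0 0;0.08 0 -0.4 0 0 0;0.2 0 -0.42 0 0 0;0.34 -0.01 -0.42 0 0 0;0.45 -0.012 -0.42 0 0 0;0.488 -0.012 -0.42 0 0 0",
  jaw=-0.2,
)

```text
t: 8.1
eef_pos: [524.0, 165.5, 155.7]
tcp_rot: [180.0, -0.1, 68.3]
contact_force: [-0.8, 0.3, -0.4]
gripper_width: 51.2
```

servo_tool(
  deltas="0 0 0 0 0 0;0 0 0.08 0 0 0;0 0 0.16 0 0 0;0 0 0.24 0 0 0;0 0 0.28 0 0 0;0 0 0.28 0 0 0;0 0 0.28 0 0 0;0 0 0.28 0 0 0",
)

```text
t: 8.9
eef_pos: [524.5, 161.1, 87.1]
tcp_rot: [179.9, -0.1, 68.0]
contact_force: [-0.6, -0.2, 0.2]
gripper_width: 51.1
```

Run:
```python
from h import *
t=camera("top");s=camera("side")
a=cv2.resize(t[130:250,115:235],(400,400),interpolation=3);b=cv2.resize(s[80:220,130:270],(400,400),interpolation=3)
cv2.imwrite("pics/c2.png",np.hstack([a,b]));st=get_state();print(st["joint_pos"],st["eef_pos"],st["gripper_width"])
```

```text
[-33.18727363  25.28864925  19.06196547  99.03228179  -9.570589
  57.13756947  57.385484  ] [524.32364295 161.42175206  86.93240977] 51.58522954958851
```

View pics/c2.png

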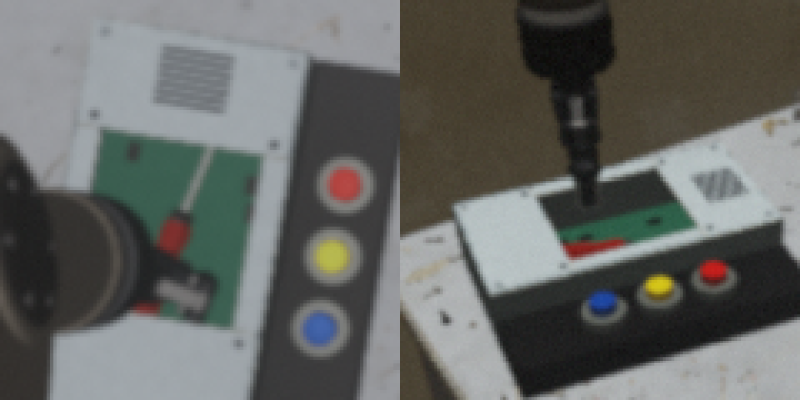

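servo_tool(
  deltas="0 0 0.05 0 0 0;0 0 0.12 0 0 0;0 0 0.18 0 0 0;0 0 0.22 0 0 0;0 0 0.25 0 0 0;0 0 0.27 0 0 0;0 0 0.285 0 0 0;0 0 0.29 0 0 0",
)

```text
t: 9.8
eef_pos: [523.6, 161.8, 17.1]
tcp_rot: [-179.9, -0.1, 68.1]
contact_force: [-12.5, -3.4, 27.6]
gripper_width: 51.3
```

servo_tool(
  deltas="0 0 0 0 0 0;0 0 0 0 0 0;0 0 0 0 0 0;0 0 0 0 0 0;0 0 0 0 0 0;0 0 0 0 0 0;0 0 0 0 0 0;0 0 0 0 0 0",
  jaw=1,
)

```text
t: 10.6
eef_pos: [526.8, 162.5, 16.4]
tcp_rot: [179.7, -0.3, 68.0]
contact_force: [-0.6, 0.6, 12.6]
gripper_width: 18.8
```

servo_tool(
  deltas="0 0 -0.01 0 0 0;0 0 -0.02 0 0 0;0 0 -0.03 0 0 0;0 0 -0.04 0 0 0;0 0 -0.04 0 0 0;0 0 -0.04 0 0 0;0 0 -0.04 0 0 0;0 0 -0.04 0 0 0",
)

```text
t: 11.4
eef_pos: [523.3, 161.2, 23.1]
tcp_rot: [-180.0, 0.0, 68.0]
contact_force: [-0.5, 0.4, -0.7]
gripper_width: 18.8
```

Run:
```python
from h import *
t=camera("top");s=camera("side")
a=cv2.resize(t[130:250,115:235],(400,400),interpolation=3);b=cv2.resize(s[110:210,150:250],(400,400),interpolation=3)
cv2.imwrite("pics/c3.png",np.hstack([a,b]));st=get_state();print(st["joint_pos"],st["eef_pos"],st["gripper_width"],st["contact_force"],st["wrist_torque"])
```

```text
[-32.11348459  30.07713653  17.78027434 102.19614808 -11.60471852
  49.52393189  59.00642969] [523.38174229 161.24553035  23.20081827] 18.653828501042284 [-0.36435767 -0.41554446  0.002561  ] [-0.02787013 -0.03285296  0.0152294 ]
```

View pics/c3.png

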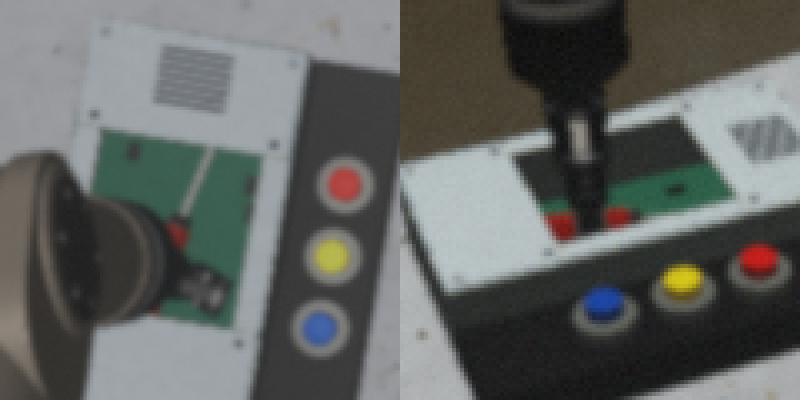

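servo_tool(
  deltas="0 0.01 0 0 0 0;0 0.025 0 0 0 0;0 0.045 0 0 0 0;0 0.065 0 0 0 0;0 0.085 0 0 0 0;0 0.1 0 0 0 0;0 0.104 0 0 0 0;0 0.104 0 0 0 0",
)

```text
t: 12.3
eef_pos: [547.7, 151.4, 23.2]
tcp_rot: [-180.0, 0.0, 68.0]
contact_force: [-0.6, 0.4, -0.9]
gripper_width: 18.2
```

servo_tool(
  deltas="0 0 -0.008 0.005 0 0;0 0 -0.018 0.011 0 0;0 0 -0.034 0.018 0 0;0 0 -0.052 0.025 0 0;0 -0.001 -0.068 0.031 0 0;0 -0.002 -0.082 0.036 0 0;0 -0.004 -0.094 0.0417 0 0;0 -0.004 -0.094 0.0417 0 0",
)

```text
t: 13.1
eef_pos: [547.6, 151.0, 46.6]
tcp_rot: [-165.0, 0.0, 67.9]
contact_force: [0.4, -0.7, -0.8]
gripper_width: 18.5
```

No contact so far. Check visually before continuing.

Run:
```python
from h import *
t=camera("top");s=camera("side")
a=cv2.resize(t[130:250,115:235],(400,400),interpolation=3);b=cv2.resize(s[90:210,150:270],(400,400),interpolation=3)
cv2.imwrite("pics/c4.png",np.hstack([a,b]));st=get_state();print(st["joint_pos"],st["contact_force"],st["wrist_torque"])
```

```text
[-21.33348875  38.50647388  14.62975214  84.80955533 -17.55355697
  71.7107135   66.86024025] [-0.54445272  0.10934673 -1.48751956] [-0.15515169 -0.28575434  0.05615744]
```

View pics/c4.png

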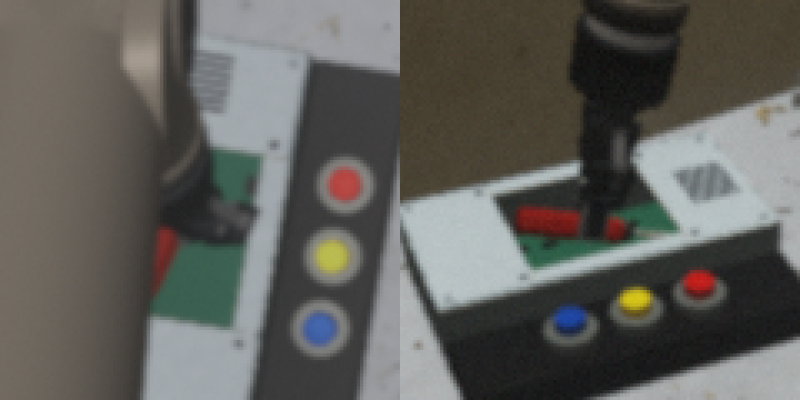

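servo_tool(
  deltas="0 -0.004 -0.02 0 0 0;0 -0.006 -0.03 0.004 0 0;0 -0.012 -0.045 0.01 0 0;0 -0.02 -0.065 0.018 0 0;0 -0.028 -0.085 0.026 0 0;0 -0.036 -0.105 0.034 0 0;0 -0.045 -0.12 0.0417 0 0;0 -0.045 -0.12 0.0417 0 0",
)

```text
t: 14.0
eef_pos: [544.4, 152.2, 78.2]
tcp_rot: [-150.0, 0.1, 68.0]
contact_force: [1.0, 0.6, -1.1]
gripper_width: 18.5
```

Run:
```python
from h import *
s=camera("side")
cv2.imwrite("pics/c5.png",cv2.resize(s[90:210,150:270],(400,400),interpolation=3));st=get_state();print(st["joint_pos"],st["contact_force"],st["wrist_torque"])
```

```text
[-14.88029225  46.57108703  12.40031477  70.05546143 -21.64351691
  92.13667033  68.49948683] [-0.50510806  0.02802987 -1.12607536] [-0.22919678 -0.56556956  0.02876567]
```

View pics/c5.png

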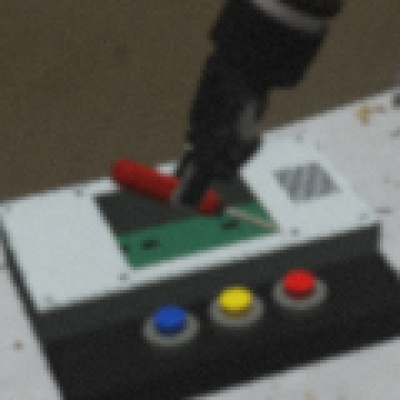

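servo_tool(
  deltas="0 -0.02 0 0 0 0;0 -0.06 0 0 0 0;0 -0.13 0 0 0 0;0 -0.21 0 0 0 0;0 -0.3 0 0 0 0;0 -0.39 0 0 0 0;0 -0.46 0 0 0 0;0 -0.5 0 0 0 0",
)

```text
t: 14.85
eef_pos: [441.5, 195.2, 143.1]
tcp_rot: [-150.0, -0.1, 68.2]
contact_force: [0.6, 0.6, -0.4]
gripper_width: 18.7
```

servo_tool(
  deltas="0 -0.01 -0.017 0 0 0;0 -0.04 -0.07 0 0 0;0 -0.08 -0.139 0 0 0;0 -0.12 -0.208 0 0 0;0 -0.16 -0.277 0 0 0;0 -0.2 -0.346 0 0 0;0 -0.24 -0.416 0 0 0;0 -0.26 -0.45 0 0 0",
)

```text
t: 15.65
eef_pos: [444.9, 193.1, 273.3]
tcp_rot: [-150.2, -0.1, 67.9]
contact_force: [-0.3, -0.3, -0.9]
gripper_width: 18.5
```

servo_tool(
  deltas="0 0 0 0 0 0;0 0 0 0 0 0;0 0 0 0 0 0;0 0 0 0 0 0;0 0 0 0 0 0;0 0 0 0 0 0;0 0 0 0 0 0;0 0 0 0 0 0",
)

```text
t: 16.45
eef_pos: [443.4, 193.6, 271.2]
tcp_rot: [-150.0, -0.0, 68.0]
contact_force: [0.9, -0.0, -1.4]
gripper_width: 18.8
```

Run:
```python
from h import *
t=camera("top");s=camera("side")
a=cv2.resize(t[90:270,95:245],(400,480),interpolation=3);b=cv2.resize(s[20:230,90:265],(400,480),interpolation=3)
cv2.imwrite("pics/c6.png",np.hstack([a,b]));st=get_state();print(st["t"],st["joint_pos"],st["eef_pos"],st["tcp_rot"],st["contact_force"],st["gripper_width"],abs(st["dq"]).max())
```

```text
16.55 [-21.0689601   27.25893485  12.37110432  74.83957301 -21.11706933
 104.37177299  58.73181055] [443.42528683 193.59741375 271.16147575] [-1.49978629e+02 -2.96573106e-03  6.80156571e+01] [-0.99341012 -0.26225052 -0.00470092] 19.049957198913607 0.08319467142746681
```

View pics/c6.png

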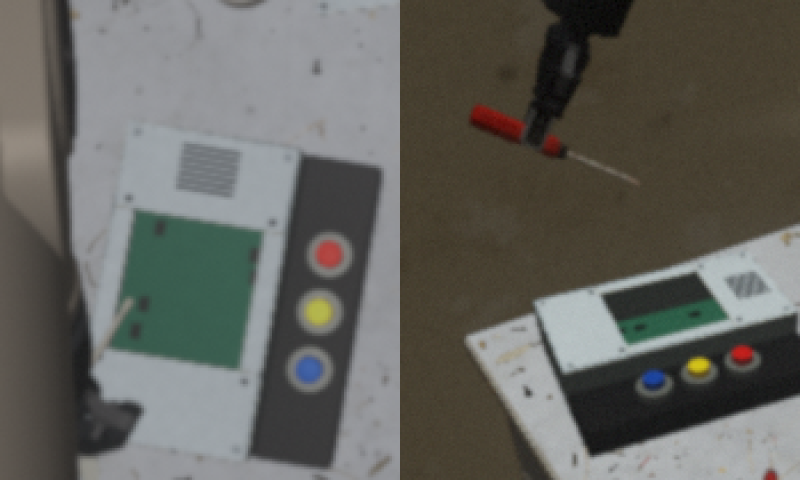

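Run:
```python
from h import *
X,r=tri((143.8,202.5),(194.1,100.1));print(X,r)
if X[2]>180: print(finish_job())
```

```text
[534.91918325 154.69325661 216.99078978] [np.float64(0.9344001719716944), np.float64(0.934400171971626)]
the job is handed in; nothing more can be done
None
```

The job is done and handed in at about 16.6 s. I pressed the red, yellow and blue keys in that order, then drew the larger screwdriver out diagonally through the opening. It was still held in the air at the end.

- **Keys:** each key was pushed until it met a hard stop, at about 23–25 N with the fingertips at about 54 mm.
- **Extraction:** I gripped the handle, lifted it 7 mm and slid it 26 mm forward. Then I slanted it 30° and pulled it out along its own axis. Force readings during the extraction stayed at about 1 to 1.5 N, so there was no sign of it being forced against the edges.
- **Final check:** the blade tip, which is the lowest point, was at z ≈ 217 mm in the two views. That is about 150 mm above the case top. The arm was still, and the pictures showed the case, deck and keys unchanged.

Two readings did not match what I expected:
- **Contact on the way down:** the fingers met something at a fingertip height of about 17 mm, with about 28 N upward. That is higher than the floor at 10 mm. The contact vanished on lifting, and I did not find out what it was.
- **Grip width:** it read about 18.7 mm rather than the 22 mm handle width, but stayed steady throughout.

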